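# Unlock and try the burner table's pull switch

## Task

The pull switch of the wood-burning table is locked off by a steel pin through two lugs, right over its knob. Draw the pin out and park it in the notched rest, its square head down in the cage: the cage leaves no room for fingers, so lay the pin down on the table, take it again by its bare shank and lower it gently into both notches before letting go. Then, with the pin left parked, pull the knob all the way up to its stop, push it fully back down and let go; leave everything else on the table where it is.

Things in the scene. Friction and masses are not known exactly. Their poses are not given: they have to be found in the camera images.
- switchbox: Fixed green box, 110 x 110 mm, 36 mm high; round black pull knob in the middle of its top, between two upright steel lugs centred at y = +42 and -42 mm (each 40 mm wide along x, 12 mm thick, tops 102 mm above the table, 72 mm apart inside). Origin: centre of its underside, on the table, z up. The pin bars the knob; its head stands outside the lug at -y.
- bore_mouth (a point): Centre of the bore's outer mouth in the lug at the box's -y side, 86 mm above the table, 48 mm from the box's middle; box axes. Both lugs have a 17 mm round bore along the box's y axis, over the knob. The pin's head starts 2 to 14 mm outside this mouth. The pin draws out along the box's -y: after at most 125 mm it is clear of both lugs.
- knob (a joint): Height of the pull knob above its pushed-in place, m: 0 fully in (off) at the start, 0.020 fully out at its upper stop. It slides straight up and down, stays where it is left (friction about 4 N). With the pin in the lugs it cannot rise more than a few mm.
- knob_grip (a point): Middle of the knob's grip, half-way up it; moves with the knob. Black cylinder 40 mm in diameter, 22 mm high (54 to 76 mm above the table when in), on a 16 mm stem. Grip from above with the fingers closing along the box's x axis, between the lugs.
- pin_center (a point): Middle of the pin's shank, on its axis; axes are the pin's. Steel shank 14 mm diameter, 125 mm long, along the pin's y; at its -y end a black square head 24 x 24 mm, 36 mm long. 161 mm in all, about 0.14 kg. In the lugs it starts about 85 mm above the table, along the box's y. On the table its axis is about 12 mm up at the head, 7 mm at the tip.
- pin_head (a point): Centre of the pin's square head, 80.5 mm from pin_center towards the pin's -y.
- pin_tip (a point): End of the pin's shank, 62.5 mm from pin_center towards the pin's +y.
- rest: Fixed parking rest; origin on the table under the middle of the parked shank, z up. Plywood base 10 mm thick, 70 mm wide, from x = -113 to +61 mm. Two upright aluminium plates across it at x = -50 and +50 mm (10 mm thick, 56 mm wide, tops 62 mm up) with open-topped notches 20 mm wide, notch floors 38 mm up; the 90 mm between the plates is free for fingers.
- rest_seat (a point): Where pin_center lies when parked: 45 mm above the rest's origin; rest axes. The parked pin lies along the rest's x axis, head towards -x in the cage beyond the plate at x = -50 mm, its axis level and 45 mm up. Cage: walls 62 mm high, 36 mm apart inside, closed at x = -106 mm.
- tin_mid (a point): Bystander: round brass tin with a grey lid, 66 mm across, 40 mm high; its centre.
- battery_mid (a point): Bystander: black battery pack standing, 56 x 50 mm, 52 mm high; its centre.
- offcut_mid (a point): Bystander: wood offcut 70 (x) x 46 x 22 mm high; its centre.
- cup_mid (a point): Bystander: white cup, 68 mm across, 50 mm high; its centre.
- sander_mid (a point): Bystander: cork sanding block lying, 66 (x) x 42 mm, 30 mm high; its centre.
- plaque_mid (a point): Bystander: wooden board lying, 160 (x) x 45 mm, 18 mm high; its centre.
- screwdriver_grip (a point): Bystander: screwdriver lying, 180 mm long along its x axis, under 35 mm high; middle of its handle, blade towards +x.
- pliers_mid (a point): Bystander: pliers lying, about 140 mm long along their x axis, 62 mm wide, 14 mm high; their pivot.
Not all that is in view belongs to the job. There is more than one size of the rest; the one meant has the size given above.

How it is judged:
On the way, in this order (a step that is already met when the one before it is completed fails the run):
1. the pin is drawn clear of both lugs (y of pin_tip in the frame of switchbox below -0.048 m), for 0.05 s.
2. the pin lies let go on the table, at rest (height (world z) of pin_center below 0.02 m and contact force between the fingers and pin below 0.1 N and linear speed of pin below 0.03 m/s), for 0.1 s.
3. the pin is lowered into both notches, head in the cage, while still held (x of pin_center in the frame of rest between -0.011 and 0.011 m and y of pin_center in the frame of rest between -0.007 and 0.007 m and x of pin_head in the frame of rest below -0.06 m and z of pin_center in the frame of rest below 0.053 m and contact force between the fingers and pin above 0.5 N), for 0.05 s.
4. the pin is let go, lying in both notches (x of pin_center in the frame of rest between -0.011 and 0.011 m and y of pin_center in the frame of rest between -0.007 and 0.007 m and x of pin_head in the frame of rest below -0.06 m and z of pin_center in the frame of rest below 0.049 m and z of each of pin_head, pin_tip in the frame of rest below 0.051 m and contact force between the fingers and pin below 0.1 N), for 0.2 s.
5. the knob is pulled up to its stop, the pin still parked (all of step 4 and value of joint knob above 0.017 m), for 0.05 s.
6. the knob is pushed fully back in (value of joint knob below 0.003 m), for 0.1 s.
At the end, for the whole second after the job is handed in: The pin lies at rest in both notches of the rest (shank centre within 11 mm along and 7 mm across the seat, axis no more than 4 mm above it), head in the cage, let go; the knob is fully in (within 3 mm) and let go; no bystander has moved more than 30 mm (all of step 4 and value of joint knob below 0.003 m and linear speed of pin below 0.02 m/s); the robot touches nothing.
It fails at once if another thing on the table is shifted by more than 30 mm (distance of any of tin_mid, battery_mid, offcut_mid, cup_mid, sander_mid, plaque_mid, screwdriver_grip, pliers_mid from where it was at the start of the episode above 0.03 m).
It also fails if it takes over 67 s, if anything falls off the work surface, if the arm or the gripper's body presses on something with over 40 N, if the wrist force passes 120 N, or if a joint passes its speed limit or range.

## Robot

A 6-joint arm with a two-finger parallel gripper is mounted at the origin on the work surface. World frame = base frame: x ahead of the robot, y to its left, z up, the work surface at z = 0. Lengths are in m, angles in rad, forces in N, time in s.
With the tool pointing down it reaches from about 0.325 to 0.75 m from the base axis. Payload 7.6 kg.
Tool frame: the origin (TCP) lies midway between the tips of the shut fingers; the grasp point (between the pads) lies 19 mm behind it; z points along the fingers, y is the line along which they close (so a half turn about z gives the same grasp; the last joint's range is limited). The gripper opens to 85 mm and grips with 20 to 120 N. Pads are 22 mm wide; open, the fingers measure 114 mm over their backs; the gripper's body (76 mm by 85 mm) begins 54 mm behind the grasp point. The pads swing forward as they close: fully open they stand 13 mm farther back than shut.
Start: joints at [1.253, 0.052, 1.401, -0, 1.689, -0.07], TCP at [0.129, 0.509, 0.231] pointing down, gripper open.
Joint ranges: [-2.9, 2.9], [-0.91, 2.17], [0.12, 2.37], [-1.06, 4.2], [0.26, 2.73], [-2.93, 2.93]. Speed limits (rad/s): [2.57, 2.57, 3.01, 3.14, 3.14, 3.14].

## Interface

Orientations are given as a unit quaternion [w, x, y, z].
In Python, from cell import get_state, read_camera, camera_info, finish_job gives the robot as it stands.
- The arm moves only by the tool jog_arm, never from a script. Its argument "plan" is a list of rows, each an object of numbers: "x", "y", "z": the shift along the world's x, y, z in mm; "rx", "ry", "rz": the turn, a rotation vector about the world's x, y, z in degrees; "fingers": the closure, from -1 (fully open) to 1 (shut), so that 0 is half open. A call has 1 to 12 rows; each row is the pose to reach, as a shift and turn from the pose commanded when the call began; what a row does not reach only later rows make up. A row lasts 1/12 s, in which the tool goes at most 41.7 mm and 7.16 degrees, less where a joint would pass 70% of its speed; a pose out of reach is approached as far as the arm can. A call with a gripper value outside its range is refused whole. The fingers move at their own pace and stop on an object; "newtons" is the grip in N (left out, the last holds). Time passes only in rows, so rows that repeat a pose let the fingers close. It gives the time, the measured TCP pose, the force, the opening and the grip force at its end, in the units of the state.
- get_state(): the state, without advancing time (a new reading comes with each control period).
- read_camera(name): name is "scene" or "side" or "wrist"; returns the picture (480x640x3 uint8, blue, green, red); there is no depth.
- camera_info(name): a dict with "camera_matrix" (3x3 intrinsics, pixels), "view" (4x4, takes a point from world to camera coordinates). Camera axes: x right, y up, looking along -z (the intrinsics and any distortion apply to the point x, -y, -z); pixel columns grow to the right and rows downward; lengths in m; the calibration is good to about 2 mm. A picture is of the moment at which its call begins: read the wrist's pose just before it. camera_info takes no time and is no camera call; for the wrist camera it gives the pose at the moment of the call.
- finish_job(): hands the job in; it is judged then, once.
The state is a dict: "clock": time; "joint_pos": joint angles; "dq": joint speeds; "effort": joint torques, N m; "tcp_pos": TCP position; "orientation": TCP orientation; "force": force on the tool from outside, world axes, zero at the start; "torque": the same for the moment, N m; "opening": opening from 0.0 (shut) to 1.0 (fully open); "finger_force": force on a finger pad.
Only numpy, scipy, OpenCV 4.12 (cv2) and the standard library are available. Lean on these libraries where they do the work, as an engineer would, in place of code of your own. Each camera call takes 0.05 s, during which the arm holds its last target. There are 200 camera calls.

## Working session

There is one attempt and no reset: what is moved stays moved. The work goes in short steps, Python scripts to look and compute and a tool call to move; the robot and the scene stay as the last step left them, time stands still between calls to the robot, and variables do not carry over. Pictures are saved under pics/ and viewed, at most 10 in all, crops included, and the job is handed in when it is done.

Besides the shell and the picture viewer there is one more tool, called by a JSON object that holds its "name" and its "arguments". jog_arm: Moves the arm, as the interface text tells. Its arguments: {"type":"object","properties":{"plan":{"type":"array","items":{"type":"object","properties":{"x":{"type":"number"},"y":{"type":"number"},"z":{"type":"number"},"rx":{"type":"number"},"ry":{"type":"number"},"rz":{"type":"number"},"fingers":{"type":"number"}}}},"newtons":{"type":"number"}},"required":["plan"]}

```bash
mkdir -p pics
cat > h.py <<'E'
import numpy as np, cv2
from cell import *
def ray(name,u,v,info=None):
    i=info or camera_info(name); K=np.array(i["camera_matrix"]); V=np.array(i["view"])
    d=np.linalg.inv(K)@[u,v,1]; d=np.array([d[0],-d[1],-d[2]])
    R=V[:3,:3]; return -R.T@V[:3,3], R.T@d
def onz(name,u,v,z,info=None):
    o,d=ray(name,u,v,info); return o+d*(z-o[2])/d[2]
def proj(name,p,info=None):
    i=info or camera_info(name); K=np.array(i["camera_matrix"]); V=np.array(i["view"])
    c=V[:3,:3]@np.array(p)+V[:3,3]; q=K@[c[0],-c[1],-c[2]]; return q[:2]/q[2]
E
python3 - <<'E'
from h import *
for n in("scene","side","wrist"):
    i=camera_info(n);print(n,{k:v for k,v in i.items() if k not in("camera_matrix","view")});print(np.round(i["camera_matrix"],1).tolist());print(np.round(ray(n,320,240)[0],3),np.round(ray(n,320,240)[1],3))
    cv2.imwrite(f"pics/{n}0.png",read_camera(n))
print(get_state())
E
```

```text
scene {}
[[468.0, 0.0, 327.5], [0.0, 468.0, 237.4], [0.0, 0.0, 1.0]]
[0.973 0.667 0.921] [-0.404 -0.565 -0.72 ]
side {}
[[614.8, 0.0, 323.2], [0.0, 614.8, 238.0], [0.0, 0.0, 1.0]]
[ 0.29  -0.908  1.076] [ 0.13   0.662 -0.738]
wrist {}
[[402.8, 0.0, 311.5], [0.0, 402.8, 246.0], [0.0, 0.0, 1.0]]
[0.063 0.526 0.373] [ 0.25  -0.042 -0.968]
{'clock': 0.15, 'joint_pos': array([ 1.25269909e+00,  5.27065022e-02,  1.40146165e+00,  1.75666670e-05,
        1.68859525e+00, -7.02928668e-02]), 'dq': array([ 2.43655889e-04,  4.28935946e-04,  1.80858844e-05, -5.77166317e-04,
        1.13927890e-03,  6.37590537e-04]), 'effort': array([ 5.04402742e-04, -3.81954074e+01, -3.60422587e+01, -1.29508644e-04,
        4.71338077e-03, -3.97838596e-05]), 'tcp_pos': array([0.1286717 , 0.50876554, 0.23067342]), 'orientation': array([-1.21521943e-04,  1.23584366e-01,  9.92333896e-01, -5.72683772e-04]), 'force': array([-0.34190879, -0.68713711, -0.5040525 ]), 'torque': array([-0.04833049, -0.05224453, -0.01536613]), 'finger_force': 0.0, 'opening': 0.9999601186107265}
```

View pics/scene0.png

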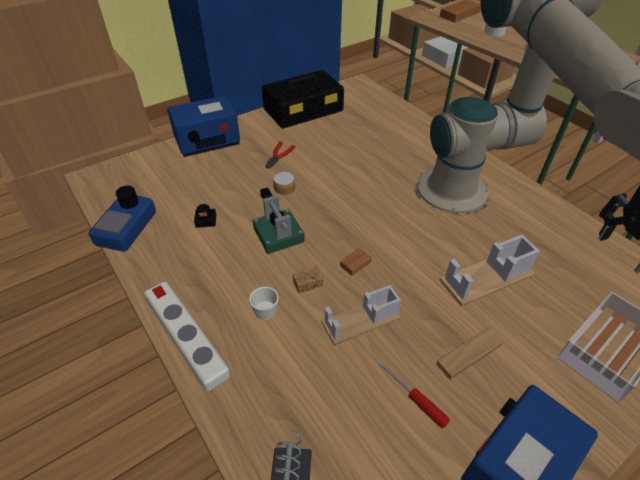

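View pics/side0.png

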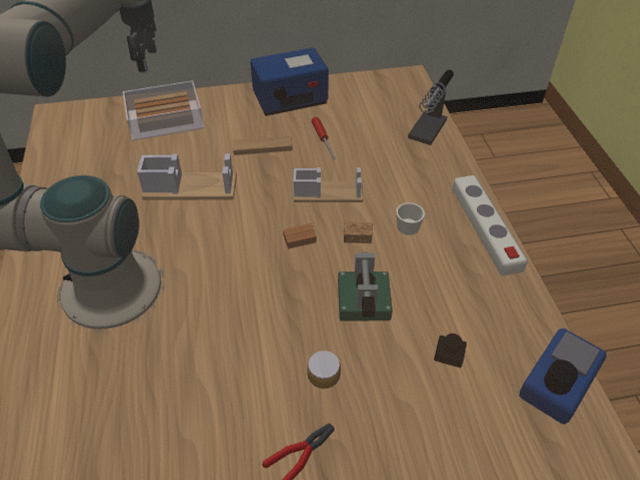

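The scene image shows two rests: a large one at scene (490,270) / side (188,178), and a small one at scene (362,312) / side (328,185). The switchbox is at scene (278,228) / side (365,290), with the pin head on the side nearer the side camera. I'll measure both rests in enlarged crops.

Run:
```python
from h import *
a=cv2.imread("pics/side0.png")
cv2.imwrite("pics/c1.png",np.vstack([cv2.resize(a[140:215,130:380],None,fx=3.2,fy=3.2,interpolation=cv2.INTER_CUBIC),cv2.resize(a[240:330,300:520],None,fx=3.6,fy=3.6,interpolation=cv2.INTER_CUBIC)[:,:].copy() if 0 else cv2.resize(a[240:330,300:550],None,fx=3.2,fy=3.2,interpolation=cv2.INTER_CUBIC)]))
b=cv2.imread("pics/scene0.png")
cv2.imwrite("pics/c2.png",np.vstack([cv2.resize(b[230:350,310:550],(800,400),interpolation=cv2.INTER_CUBIC),cv2.resize(b[180:255,230:480][:,:200],(533,200),interpolation=cv2.INTER_CUBIC) if 0 else cv2.resize(b[180:255,180:480],(800,200),interpolation=cv2.INTER_CUBIC)]))
# rough base sizes: ends along base front edge at z~0
for nm,p in(("big",[(142,197),(233,197)]),("small",[(294,200),(362,200)])):
    P=[onz("side",*q,0.0) for q in p];print(nm,np.round(P,3),np.linalg.norm(P[0]-P[1]))
for q in[(278,245)]:print(onz("scene",*q,0))
# green mask top face
for n,im in(("side",a),("scene",b)):
    h=cv2.cvtColor(im,cv2.COLOR_BGR2HSV);m=cv2.inRange(h,(60,60,20),(90,255,140))
    if n=="scene": m[:, :230]=0;m[:,320:]=0;m[:150]=0;m[300:]=0
    else: m[:,:300]=0;m[:,450:]=0;m[:200]=0;m[350:]=0
    ys,xs=np.nonzero(m);print(n,xs.min(),xs.max(),ys.min(),ys.max())
    c=max(cv2.findContours(m,0,2)[0],key=cv2.contourArea);print(cv2.approxPolyDP(cv2.convexHull(np.vstack([c])),2,True)[:,0].tolist())
```

```text
big [[0.065 0.285 0.   ]
 [0.291 0.243 0.   ]] 0.22950310200362392
small [[0.441 0.204 0.   ]
 [0.61  0.172 0.   ]] 0.1715997488464726
[ 5.59526016e-01 -1.05004866e-01  1.11022302e-16]
side 339 390 272 310
[[356, 310], [345, 310], [342, 286], [348, 275], [355, 278]]
scene 253 303 211 252
[[289, 211], [303, 233], [303, 240], [267, 252], [253, 221]]
```

View pics/c1.png

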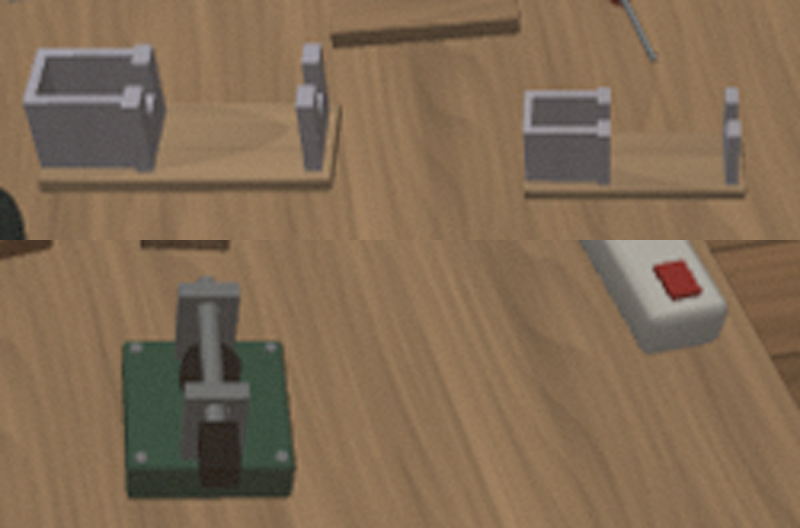

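View pics/c2.png

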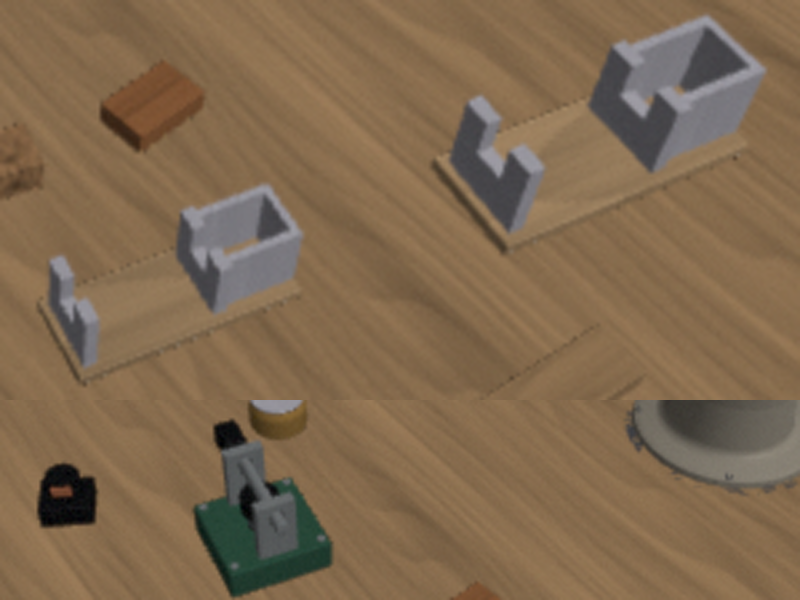

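The small rest's base measures 172 mm, against 174 mm given. The large one measures 229 mm. So the small rest at side (328,185) / scene (362,312) is the one meant, and crop c1 confirms it; its cage points to world -x. The pin head is at side crop (219,450) and hangs outside the near lug. Next I'll work out the poses from corners and screws in both views.

Run:
```python
from h import *
S=lambda x,y:(130+x/3.2-.3,140+y/3.2-.3)
B=lambda x,y:(300+x/3.2-.3,240+(y-240)/3.2-.3)
C=lambda x,y:(310+x*.3-.3,230+y*.3-.3)
D=lambda x,y:(180+x*.375-.3,180+(y-400)*.375-.3)
def tri(u,v):
    (o1,d1),(o2,d2)=ray("side",*u),ray("scene",*v)
    A=np.c_[d1,-d2];t=np.linalg.lstsq(A,o2-o1,rcond=None)[0];p,q=o1+t[0]*d1,o2+t[1]*d2
    return (p+q)/2,np.linalg.norm(p-q)
r=lambda x:np.round(np.array(x)*1000,1).tolist()
print("screws (NW..)")
for n,f,pts in(("side",B,[(135,347),(270,347),(282,456),(140,457)]),("scene",D,[(236,567),(203,508),(287,481),(322,541)])):
    P=np.array([onz(n,*f(*p),.036) for p in pts]);print(n,r(P[:,:2]),"c",r(P.mean(0)))
    print("len",r([np.linalg.norm(P[i]-P[i-1]) for i in range(4)]))
    for i,j in((0,1),(3,2),(1,2),(2,3),(0,3)): print(i,j,np.round(np.degrees(np.arctan2(*(P[j]-P[i])[[1,0]])),1))
print("rest base z0: side front, scene")
print(r([onz("side",*S(*p),0) for p in[(525,196),(743,196)]]))
print(r([onz("scene",*C(*p),0) for p in[(300,296),(84,383),(40,309)]]))
print("plate/cage tops z=62 side: cage -x,-y corner;-x,+y; plate- horns; plate+ horns outer corners")
print(r([onz("side",*S(*p),.062) for p in[(524,124),(524,92),(611,124),(611,90),(740,124),(738,90)]]))
print("scene")
print(r([onz("scene",*C(*p),.062) for p in[(300,235),(268,187),(62,258),(97,305)]]))
print("pin head far end top centre",)
print(r([onz("side",*B(*p),.098) for p in[(198,422),(240,422)]]),r(onz("scene",*D(229,423),.098)), r(onz("scene",*D(245,440),.098)))
for nm,p in(("tin",(324,370)),("batt",(450,348)),("cork",(358,232)),("offc",(300,236)),("cup",(409,218)),("pl",(290,460))):print(nm,r(onz("side",*p,.02)[:2]))
```

```text
screws (NW..)
side [[501.9, -80.1], [592.6, -97.2], [576.7, -187.5], [485.6, -171.1]] c [539.2, -134.0, 36.0]
len [92.5, 92.3, 91.8, 92.6]
0 1 -10.7
3 2 -10.2
1 2 -100.0
2 3 169.8
0 3 -100.2
scene [[591.5, -97.6], [576.1, -188.8], [483.7, -174.3], [502.8, -79.3]] c [538.5, -135.0, 36.0]
len [90.5, 92.5, 93.6, 96.8]
0 1 -99.6
3 2 -101.4
1 2 171.0
2 3 78.6
0 3 168.3
rest base z0: side front, scene
[[439.8, 200.5, 0.0], [608.6, 169.0, 0.0]]
[[450.5, 262.6, -0.0], [617.1, 230.6, 0.0], [607.0, 165.2, 0.0]]
plate/cage tops z=62 side: cage -x,-y corner;-x,+y; plate- horns; plate+ horns outer corners
[[443.2, 215.4, 62.0], [449.1, 252.2, 62.0], [509.0, 203.2, 62.0], [516.4, 242.2, 62.0], [606.6, 185.0, 62.0], [614.3, 224.0, 62.0]]
scene
[[452.1, 252.7, 62.0], [442.4, 208.6, 62.0], [596.0, 174.4, 62.0], [599.3, 218.0, 62.0]]
pin head far end top centre
[[515.1, -195.6, 98.0], [540.7, -200.4, 98.0]] [519.3, -223.4, 98.0] [519.7, -191.2, 98.0]
tin [419.3, -299.3]
batt [677.6, -297.4]
cork [569.1, 48.1]
offc [432.6, 60.6]
cup [700.6, 70.5]
pl [326.3, -463.8]
```

The box is at about (539,-134.5), yaw -10.3°. The rest origin is at about (554,210), yaw -10.7°. I'm moving over the rest first to take a wrist picture of it.

{"name": "jog_arm", "arguments": {"plan": [{"x":32,"y":-25,"z":10,"rz":-7,"fingers":-1},{"x":64,"y":-51,"z":20,"rz":-14},{"x":96,"y":-77,"z":20,"rz":-21},{"x":128,"y":-102,"z":20,"rz":-28},{"x":160,"y":-128,"z":20,"rz":-35},{"x":192,"y":-154,"z":20,"rz":-42},{"x":224,"y":-179,"z":20,"rz":-49},{"x":256,"y":-205,"z":20,"rz":-56},{"x":288,"y":-231,"z":20,"rz":-63},{"x":320,"y":-256,"z":20,"rz":-70},{"x":352,"y":-282,"z":20,"rz":-77},{"x":384,"y":-307,"z":20,"rz":-84}]}}

```text
schema error: expected keys x, y, z, rx, ry, rz, fingers
```

{"name": "jog_arm", "arguments": {"plan": [{"x":27,"y":-22,"rz":-2},{"x":27,"y":-22,"rz":-2},{"x":27,"y":-22,"rz":-2}]}}

```text
schema error: expected keys x, y, z, rx, ry, rz, fingers
```

Run:
```python
from h import *
s=get_state();print(s["clock"],s["tcp_pos"],s["orientation"])
i=camera_info("wrist");a=read_camera("wrist");cv2.imwrite("pics/w1.png",a)
import pickle;pickle.dump(i,open("w1.pkl","wb"))
```

```text
0.15 [0.1286717  0.50876554 0.23067342] [-1.21521943e-04  1.23584366e-01  9.92333896e-01 -5.72683772e-04]
```

View pics/w1.png

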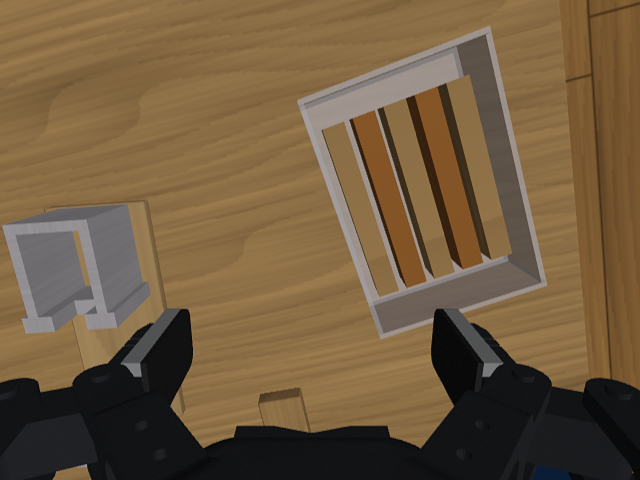

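The call was refused because every row needs all the keys, so nothing has moved yet. This wrist picture shows the tray and the larger rest's cage, neither of which is part of the job. Resending with full rows.

{"name": "jog_arm", "arguments": {"plan": [{"x":103,"y":-87,"z":20,"rx":0,"ry":0,"rz":-21,"fingers":-1},{"x":103,"y":-87,"z":20,"rx":0,"ry":0,"rz":-21,"fingers":-1},{"x":103,"y":-87,"z":20,"rx":0,"ry":0,"rz":-21,"fingers":-1},{"x":103,"y":-87,"z":20,"rx":0,"ry":0,"rz":-21,"fingers":-1},{"x":206,"y":-175,"z":20,"rx":0,"ry":0,"rz":-43,"fingers":-1},{"x":206,"y":-175,"z":20,"rx":0,"ry":0,"rz":-43,"fingers":-1},{"x":206,"y":-175,"z":20,"rx":0,"ry":0,"rz":-43,"fingers":-1},{"x":206,"y":-175,"z":20,"rx":0,"ry":0,"rz":-43,"fingers":-1},{"x":309,"y":-262,"z":20,"rx":0,"ry":0,"rz":-65,"fingers":-1},{"x":309,"y":-262,"z":20,"rx":0,"ry":0,"rz":-65,"fingers":-1},{"x":309,"y":-262,"z":20,"rx":0,"ry":0,"rz":-65,"fingers":-1},{"x":309,"y":-262,"z":20,"rx":0,"ry":0,"rz":-65,"fingers":-1}]}}

```text
clock: 1.2
tcp_pos: [0.4406, 0.2437, 0.2507]
orientation: [0.001, 0.641, 0.768, -0.0]
force: [0.2, -0.5, 0.1]
opening: 1.001
finger_force: 0.0
```

{"name": "jog_arm", "arguments": {"plan": [{"x":102,"y":-87,"z":0,"rx":0,"ry":0,"rz":-21,"fingers":-1},{"x":102,"y":-87,"z":0,"rx":0,"ry":0,"rz":-21,"fingers":-1},{"x":102,"y":-87,"z":0,"rx":0,"ry":0,"rz":-21,"fingers":-1},{"x":102,"y":-87,"z":0,"rx":0,"ry":0,"rz":-21,"fingers":-1},{"x":102,"y":-87,"z":0,"rx":0,"ry":0,"rz":-21,"fingers":-1}]}}

```text
clock: 1.62
tcp_pos: [0.5409, 0.1586, 0.2502]
orientation: [-0.0, 0.768, 0.641, -0.001]
force: [0.5, 0.7, -0.1]
opening: 1.001
finger_force: 0.0
```

Run:
```python
from h import *
s=get_state();print(s["clock"],s["tcp_pos"],s["orientation"])
i=camera_info("wrist");a=read_camera("wrist");cv2.imwrite("pics/w2.png",a)
import pickle;pickle.dump(i,open("w2.pkl","wb"))
```

```text
1.6167 [0.54087733 0.1585511  0.25016778] [-4.00501008e-04  7.67537736e-01  6.41003173e-01 -7.72359880e-04]
```

View pics/w2.png

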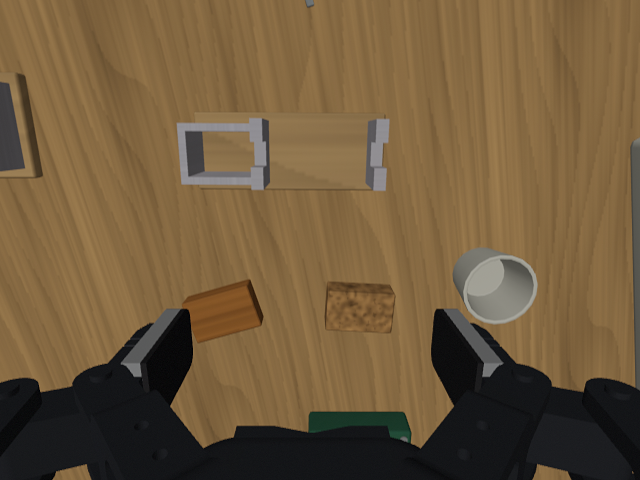

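The wrist picture shows the rest. Its +x plate's outer corners are at (389,119) and (386,190), its -x plate at (249,118) to (250,189), and the cage's end at (178,122) to (181,187). I'm casting these corners onto z = 62 mm and moving on above the pin head.

Run:
```python
from h import *
import pickle;i=pickle.load(open("w2.pkl","rb"))
a=cv2.imread("pics/w2.png")[90:215,160:410];h=cv2.cvtColor(a,cv2.COLOR_BGR2HSV)
m=cv2.inRange(h,(0,0,125),(180,45,255))
n,l,st,c=cv2.connectedComponentsWithStats(m)
for k in range(1,n):
    if st[k,4]>60:print(st[k].tolist())
P=np.array([onz("wrist",*p,.062,i)[:2] for p in[(389,119),(386,190),(249,118),(250,189),(178,122),(181,187)]])*1000
print(P.round(1).tolist())
M=np.array([(55,28),(55,-28),(-55,28),(-55,-28)]);Q=P[:4]
Mc=M-M.mean(0);Qc=Q-Q.mean(0);A=Mc.T@Qc;th=np.arctan2(A[0,1]-A[1,0],A[0,0]+A[1,1])
R=np.array([[np.cos(th),-np.sin(th)],[np.sin(th),np.cos(th)]]);t=Q.mean(0)
print("origin",t,"yaw",np.degrees(th),"res",(Qc-Mc@R.T).round(1).tolist())
B=np.array([onz("wrist",*p,.010,i)[:2] for p in[(386,112),(195,112)]])*1000
print(((B-t)@R).round(1), ((P[4:]-t)@R).round(1))
```

```text
[17, 28, 89, 72, 2362]
[210, 29, 19, 48, 573]
[213, 78, 14, 23, 281]
[[614.2, 226.4], [604.7, 171.7], [506.6, 246.6], [495.2, 192.3], [451.1, 253.6], [440.0, 203.9]]
origin [555.19440323 209.23857387] yaw -10.695356602560539 res [[-0.2, -0.2], [0.7, 0.1], [0.2, -0.3], [-0.7, 0.4]]
[[  61.2   35.7]
 [-111.1   34.4]] [[-110.6   24.3]
 [-112.2  -26.6]]
```

{"name": "jog_arm", "arguments": {"plan": [{"x":-7,"y":-333,"z":0,"rx":0,"ry":0,"rz":0,"fingers":-1},{"x":-7,"y":-333,"z":0,"rx":0,"ry":0,"rz":0,"fingers":-1},{"x":-7,"y":-333,"z":0,"rx":0,"ry":0,"rz":0,"fingers":-1},{"x":-7,"y":-333,"z":0,"rx":0,"ry":0,"rz":0,"fingers":-1},{"x":-7,"y":-333,"z":0,"rx":0,"ry":0,"rz":0,"fingers":-1},{"x":-7,"y":-333,"z":0,"rx":0,"ry":0,"rz":0,"fingers":-1},{"x":-7,"y":-333,"z":0,"rx":0,"ry":0,"rz":0,"fingers":-1},{"x":-7,"y":-333,"z":0,"rx":0,"ry":0,"rz":0,"fingers":-1},{"x":-7,"y":-333,"z":0,"rx":0,"ry":0,"rz":0,"fingers":-1},{"x":-7,"y":-333,"z":0,"rx":0,"ry":0,"rz":0,"fingers":-1}]}}

```text
clock: 2.5
tcp_pos: [0.5324, -0.1729, 0.2513]
orientation: [-0.0, 0.767, 0.642, 0.0]
force: [0.4, 0.3, -0.2]
opening: 0.998
finger_force: 0.0
```

Run:
```python
from h import *
s=get_state();print(s["clock"],s["tcp_pos"],s["orientation"])
i=camera_info("wrist");a=read_camera("wrist");cv2.imwrite("pics/w3.png",a)
import pickle;pickle.dump(i,open("w3.pkl","wb"))
```

```text
2.5 [ 0.53241221 -0.17286656  0.25130067] [-2.72698260e-04  7.67085288e-01  6.41545039e-01  2.20205890e-04]
```

View pics/w3.png

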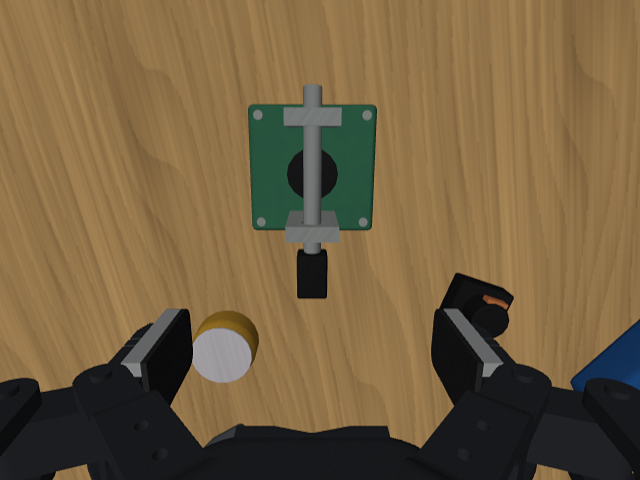

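The wrist picture shows the box screws at (258,115), (367,115), (363,222) and (261,222). The pin's head spans rows 250 to 298 around column 312, and its tip is at (312,85). The tin at (225,350) and the battery at (480,305) are on either side.

Run:
```python
from h import *
import pickle;i=pickle.load(open("w3.pkl","rb"))
f=lambda p,z:onz("wrist",*p,z,i)*1000
P=np.array([f(p,.036) for p in[(258,115),(367,115),(363,222),(261,222)]]);c=P.mean(0)
print(P[:,:2].round(1).tolist(),c, np.degrees(np.arctan2(*(P[1]-P[0])[[1,0]])),np.degrees(np.arctan2(*(P[2]-P[3])[[1,0]])))
print("head top far,near(lug) mid",f((312.5,250),.097),f((312.5,297),.097),"width",f((297,252),.097),f((327.5,252),.097))
print("tip",f((312.5,85),.085+.0),"shank",f((312.5,240),.087))
L=np.array([f(p,.102) for p in[(284,108),(341,108),(286,225),(339,225)]]);print("lugs",L[:,:2].round(1).tolist())
print("battery far corner",f((445,300),.052),"tin",f((222,352),.04))
```

```text
[[502.5, -81.9], [593.2, -98.2], [576.6, -189.0], [485.7, -172.6]] [ 539.49529945 -135.40326011   36.        ] -10.18115044877985 -10.17312462578281
head top far,near(lug) mid [ 529.92129827 -189.61405253   97.        ] [ 523.10487699 -227.71387014   97.        ] width [ 517.93648905 -189.08546555   97.        ] [ 540.96592744 -193.2169429    97.        ]
tip [550.9758659  -72.05070751  85.        ] shank [ 530.87433716 -184.38662358   87.        ]
lugs [[528.8, -85.0], [567.3, -91.9], [514.2, -165.8], [552.9, -172.7]]
battery far corner [ 638.49452303 -270.47638859   52.        ] tin [ 421.28931745 -292.62004686   40.        ]
```

{"name": "jog_arm", "arguments": {"plan": [{"x":-6,"y":-35.5,"z":0,"rx":0,"ry":0,"rz":0,"fingers":-1},{"x":-6,"y":-35.5,"z":-40,"rx":0,"ry":0,"rz":0,"fingers":-1},{"x":-6,"y":-35.5,"z":-80,"rx":0,"ry":0,"rz":0,"fingers":-1},{"x":-6,"y":-35.5,"z":-120,"rx":0,"ry":0,"rz":0,"fingers":-1},{"x":-6,"y":-35.5,"z":-150,"rx":0,"ry":0,"rz":0,"fingers":-1},{"x":-6,"y":-35.5,"z":-170,"rx":0,"ry":0,"rz":0,"fingers":-1},{"x":-6,"y":-35.5,"z":-184,"rx":0,"ry":0,"rz":0,"fingers":-1},{"x":-6,"y":-35.5,"z":-184,"rx":0,"ry":0,"rz":0,"fingers":-1}]}}

```text
clock: 3.22
tcp_pos: [0.5254, -0.2049, 0.0638]
orientation: [-0.003, 0.766, 0.643, -0.001]
force: [-0.6, 0.5, 0.0]
opening: 1.003
finger_force: 0.0
```

{"name": "jog_arm", "arguments": {"plan": [{"x":0,"y":0,"z":0,"rx":0,"ry":0,"rz":0,"fingers":-0.3},{"x":0,"y":0,"z":0,"rx":0,"ry":0,"rz":0,"fingers":0.2},{"x":0,"y":0,"z":0,"rx":0,"ry":0,"rz":0,"fingers":0.5},{"x":0,"y":0,"z":0,"rx":0,"ry":0,"rz":0,"fingers":1},{"x":0,"y":0,"z":0,"rx":0,"ry":0,"rz":0,"fingers":1},{"x":0,"y":0,"z":0,"rx":0,"ry":0,"rz":0,"fingers":1},{"x":0,"y":0,"z":0,"rx":0,"ry":0,"rz":0,"fingers":1},{"x":0,"y":0,"z":0,"rx":0,"ry":0,"rz":0,"fingers":1}], "newtons": 60}}

```text
clock: 3.88
tcp_pos: [0.527, -0.2085, 0.0684]
orientation: [0.0, 0.767, 0.641, 0.0]
force: [-2.7, 1.7, 5.9]
opening: 0.267
finger_force: 60.2
```

{"name": "jog_arm", "arguments": {"plan": [{"x":-1,"y":-5,"z":0,"rx":0,"ry":0,"rz":0,"fingers":1},{"x":-3,"y":-15,"z":0,"rx":0,"ry":0,"rz":0,"fingers":1},{"x":-5.5,"y":-30,"z":0,"rx":0,"ry":0,"rz":0,"fingers":1},{"x":-8,"y":-45,"z":0,"rx":0,"ry":0,"rz":0,"fingers":1},{"x":-10.7,"y":-60,"z":0,"rx":0,"ry":0,"rz":0,"fingers":1},{"x":-13.4,"y":-75,"z":0,"rx":0,"ry":0,"rz":0,"fingers":1},{"x":-16,"y":-90,"z":0,"rx":0,"ry":0,"rz":0,"fingers":1},{"x":-18.7,"y":-105,"z":0,"rx":0,"ry":0,"rz":0,"fingers":1},{"x":-21.4,"y":-120,"z":0,"rx":0,"ry":0,"rz":0,"fingers":1},{"x":-24,"y":-135,"z":0,"rx":0,"ry":0,"rz":0,"fingers":1},{"x":-26.5,"y":-148,"z":0,"rx":0,"ry":0,"rz":0,"fingers":1},{"x":-26.5,"y":-148,"z":0,"rx":0,"ry":0,"rz":0,"fingers":1}]}}

```text
clock: 4.88
tcp_pos: [0.4991, -0.3594, 0.0668]
orientation: [0.0, 0.768, 0.64, -0.001]
force: [-0.1, -0.0, -1.6]
opening: 0.267
finger_force: 59.4
```

Run:
```python
from h import *
print(get_state()["tcp_pos"])
a=read_camera("side");b=read_camera("scene")
cv2.imwrite("pics/s2.png",np.hstack([cv2.resize(a[250:450,260:460],(400,400)),cv2.resize(b[120:300,200:380],(400,400))]))
```

```text
[ 0.49907422 -0.35943461  0.06677428]
```

View pics/s2.png

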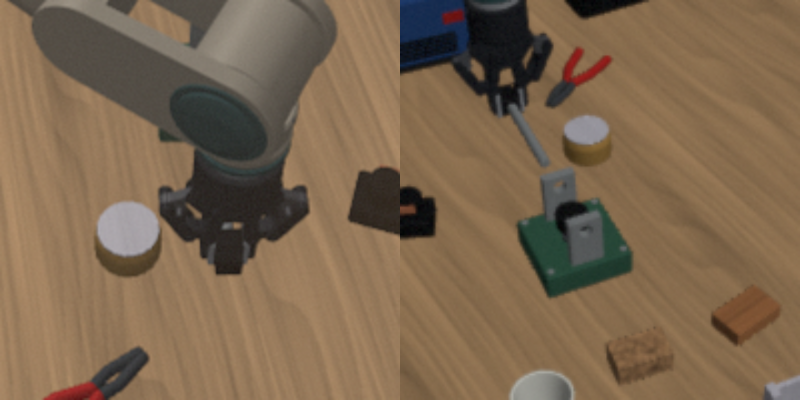

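The pin is clear of both lugs and held level, pointing at the box, with free table around it. I'll shift it slightly in +x, away from the tin, lower it and let go.

{"name": "jog_arm", "arguments": {"plan": [{"x":15,"y":0,"z":-5,"rx":0,"ry":0,"rz":0,"fingers":1},{"x":30,"y":0,"z":-20,"rx":0,"ry":0,"rz":0,"fingers":1},{"x":30,"y":0,"z":-40,"rx":0,"ry":0,"rz":0,"fingers":1},{"x":30,"y":0,"z":-52,"rx":0,"ry":0,"rz":0,"fingers":1},{"x":30,"y":0,"z":-58,"rx":0,"ry":0,"rz":0,"fingers":1},{"x":30,"y":0,"z":-62,"rx":0,"ry":0,"rz":0,"fingers":1},{"x":30,"y":0,"z":-65,"rx":0,"ry":0,"rz":0,"fingers":1},{"x":30,"y":0,"z":-66,"rx":0,"ry":0,"rz":0,"fingers":1},{"x":30,"y":0,"z":-66,"rx":0,"ry":0,"rz":0,"fingers":1},{"x":30,"y":0,"z":-66,"rx":0,"ry":0,"rz":0,"fingers":1}]}}

```text
clock: 5.82
tcp_pos: [0.5305, -0.3569, 0.0022]
orientation: [0.001, 0.767, 0.641, 0.0]
force: [-0.2, 0.3, -1.6]
opening: 0.27
finger_force: 59.4
```

{"name": "jog_arm", "arguments": {"plan": [{"x":0,"y":0,"z":-2,"rx":0,"ry":0,"rz":0,"fingers":1},{"x":0,"y":0,"z":-2,"rx":0,"ry":0,"rz":0,"fingers":0.4},{"x":0,"y":0,"z":-2,"rx":0,"ry":0,"rz":0,"fingers":0.2},{"x":0,"y":0,"z":-2,"rx":0,"ry":0,"rz":0,"fingers":0},{"x":0,"y":0,"z":0,"rx":0,"ry":0,"rz":0,"fingers":0},{"x":0,"y":0,"z":10,"rx":0,"ry":0,"rz":0,"fingers":0},{"x":0,"y":0,"z":40,"rx":0,"ry":0,"rz":0,"fingers":0},{"x":0,"y":0,"z":80,"rx":0,"ry":0,"rz":0,"fingers":0},{"x":0,"y":0,"z":120,"rx":0,"ry":0,"rz":0,"fingers":-0.3},{"x":0,"y":0,"z":160,"rx":0,"ry":0,"rz":0,"fingers":-0.3},{"x":0,"y":0,"z":180,"rx":0,"ry":0,"rz":0,"fingers":-0.3},{"x":0,"y":0,"z":180,"rx":0,"ry":0,"rz":0,"fingers":-0.3}]}}

```text
clock: 6.82
tcp_pos: [0.5321, -0.3579, 0.1901]
orientation: [0.006, 0.767, 0.641, 0.001]
force: [0.2, 0.3, 1.3]
opening: 0.653
finger_force: 0.0
```

{"name": "jog_arm", "arguments": {"plan": [{"x":0,"y":0,"z":0,"rx":0,"ry":0,"rz":0,"fingers":-0.3},{"x":0,"y":0,"z":0,"rx":0,"ry":0,"rz":0,"fingers":-0.3}]}}

```text
clock: 6.98
tcp_pos: [0.5299, -0.3562, 0.1805]
orientation: [-0.001, 0.767, 0.641, -0.0]
force: [-0.1, -0.5, -0.3]
opening: 0.65
finger_force: 0.0
```

Run:
```python
from h import *
s=get_state();print(s["clock"],s["tcp_pos"],s["orientation"])
i=camera_info("wrist");a=read_camera("wrist");cv2.imwrite("pics/w4.png",a)
import pickle;pickle.dump(i,open("w4.pkl","wb"))
```

```text
6.9833 [ 0.52987456 -0.35619643  0.18053533] [-6.87361389e-04  7.67147342e-01  6.41470547e-01 -1.40019174e-04]
```

View pics/w4.png

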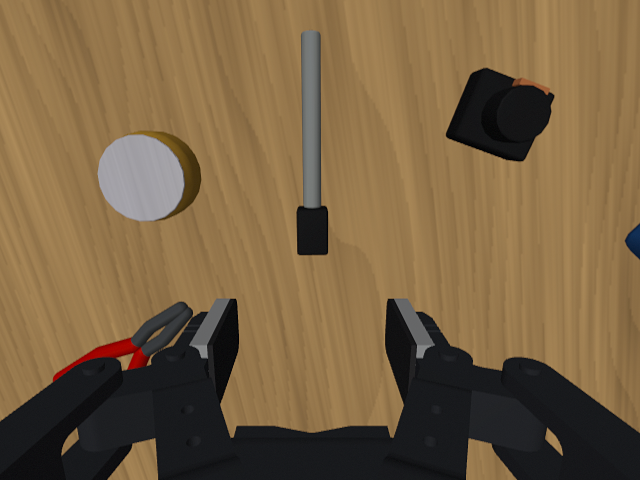

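The pin lies flat. Its tip is at (311,31), the joint of shank and head at (312,207), and the head's end at (312,254). Next is computing the shank grasp and the turn needed.

Run:
```python
from h import *
import pickle;i=pickle.load(open("w4.pkl","rb"))
f=lambda p,z:onz("wrist",*p,z,i)*1000
h=cv2.cvtColor(cv2.imread("pics/w4.png"),cv2.COLOR_BGR2HSV)
m=cv2.inRange(h[:,280:345],(0,0,60),(180,60,200));m[210:]=0
for v in(45,100,180):
    x=np.nonzero(m[v])[0]+280;print(v,x.min(),x.max())
cl=lambda v:np.nonzero(m[v])[0].mean()+280.5
a,b=f((cl(50),50),.0085),f((cl(190),190),.0115);d=(a-b)[:2];print("axis yaw",np.degrees(np.arctan2(d[1],d[0])))
u=d/np.linalg.norm(d)
T=f((cl(40),31),.008)[:2];J=f((cl(195),207),.0125+.0)[:2];print("tip",T,"junction(on shank axis)",J,"len",np.linalg.norm(T-J))
H=f((312.5,207),.024)[:2],f((312.5,254),.024)[:2];print("head top ends",H)
C=T-u*62.5;C2=H[0]+u*62.5;print("centre by tip",C,"by head",C2);C=(C+C2)/2
print("grasp at -26",C-u*26)
```

```text
45 301 319
100 302 320
180 303 319
axis yaw 80.2179505206889
tip [ 553.30551075 -219.36240441] junction(on shank axis) [ 531.89790009 -342.42150386] len 124.90727661448146
head top ends (array([ 533.01034414, -340.58105468]), array([ 526.52768964, -376.76095   ]))
centre by tip [ 542.68671283 -280.95372791] by head [ 543.62914207 -278.98973118]
grasp at -26 [ 538.74050751 -305.59372012]
```

{"name": "jog_arm", "arguments": {"plan": [{"x":9,"y":25,"z":0,"rx":0,"ry":0,"rz":0.4,"fingers":-0.3},{"x":9,"y":50.5,"z":-25,"rx":0,"ry":0,"rz":0.4,"fingers":-0.3},{"x":9,"y":50.5,"z":-60,"rx":0,"ry":0,"rz":0.4,"fingers":-0.3},{"x":9,"y":50.5,"z":-100,"rx":0,"ry":0,"rz":0.4,"fingers":-0.3},{"x":9,"y":50.5,"z":-135,"rx":0,"ry":0,"rz":0.4,"fingers":-0.3},{"x":9,"y":50.5,"z":-155,"rx":0,"ry":0,"rz":0.4,"fingers":-0.3},{"x":9,"y":50.5,"z":-168,"rx":0,"ry":0,"rz":0.4,"fingers":-0.3},{"x":9,"y":50.5,"z":-175,"rx":0,"ry":0,"rz":0.4,"fingers":-0.3},{"x":9,"y":50.5,"z":-178,"rx":0,"ry":0,"rz":0.4,"fingers":-0.3},{"x":9,"y":50.5,"z":-178,"rx":0,"ry":0,"rz":0.4,"fingers":-0.3},{"x":9,"y":50.5,"z":-178,"rx":0,"ry":0,"rz":0.4,"fingers":-0.3}]}}

```text
clock: 7.95
tcp_pos: [0.5401, -0.3066, 0.0049]
orientation: [0.001, 0.765, 0.644, 0.0]
force: [-0.1, 0.4, 0.8]
opening: 0.651
finger_force: 0.0
```

{"name": "jog_arm", "arguments": {"plan": [{"x":0,"y":0,"z":0,"rx":0,"ry":0,"rz":0,"fingers":0.2},{"x":0,"y":0,"z":0,"rx":0,"ry":0,"rz":0,"fingers":0.5},{"x":0,"y":0,"z":0,"rx":0,"ry":0,"rz":0,"fingers":0.7},{"x":0,"y":0,"z":0,"rx":0,"ry":0,"rz":0,"fingers":1},{"x":0,"y":0,"z":0,"rx":0,"ry":0,"rz":0,"fingers":1},{"x":0,"y":0,"z":0,"rx":0,"ry":0,"rz":0,"fingers":1},{"x":0,"y":0,"z":0,"rx":0,"ry":0,"rz":0,"fingers":1},{"x":0,"y":0,"z":0,"rx":0,"ry":0,"rz":0,"fingers":1}], "newtons": 60}}

```text
clock: 8.62
tcp_pos: [0.5397, -0.3063, 0.0042]
orientation: [0.001, 0.765, 0.644, 0.0]
force: [-1.2, 0.5, 6.3]
opening: 0.141
finger_force: 58.7
```

{"name": "jog_arm", "arguments": {"plan": [{"x":0,"y":0,"z":10,"rx":0,"ry":0,"rz":0,"fingers":1},{"x":0,"y":0,"z":35,"rx":0,"ry":0,"rz":0,"fingers":1},{"x":0,"y":0,"z":70,"rx":0,"ry":0,"rz":0,"fingers":1},{"x":0,"y":0,"z":105,"rx":0,"ry":0,"rz":0,"fingers":1},{"x":0,"y":0,"z":140,"rx":0,"ry":0,"rz":0,"fingers":1},{"x":0,"y":0,"z":170,"rx":0,"ry":0,"rz":0,"fingers":1},{"x":0,"y":20,"z":180,"rx":0,"ry":0,"rz":-4,"fingers":1},{"x":0,"y":50,"z":180,"rx":0,"ry":0,"rz":-10,"fingers":1},{"x":0,"y":85,"z":180,"rx":0,"ry":0,"rz":-16,"fingers":1},{"x":0,"y":120,"z":180,"rx":0,"ry":0,"rz":-22,"fingers":1},{"x":0,"y":155,"z":180,"rx":0,"ry":0,"rz":-28,"fingers":1},{"x":0,"y":190,"z":180,"rx":0,"ry":0,"rz":-34,"fingers":1}]}}

```text
clock: 9.62
tcp_pos: [0.5386, -0.1144, 0.1833]
orientation: [-0.0, 0.921, 0.39, -0.0]
force: [0.9, 0.6, -1.5]
opening: 0.132
finger_force: 58.6
```

{"name": "jog_arm", "arguments": {"plan": [{"x":0,"y":35,"z":0,"rx":0,"ry":0,"rz":-6,"fingers":1},{"x":0,"y":70,"z":0,"rx":0,"ry":0,"rz":-12,"fingers":1},{"x":0,"y":105,"z":0,"rx":0,"ry":0,"rz":-18,"fingers":1},{"x":0,"y":140,"z":0,"rx":0,"ry":0,"rz":-24,"fingers":1},{"x":-3,"y":175,"z":0,"rx":0,"ry":0,"rz":-30,"fingers":1},{"x":-6,"y":210,"z":0,"rx":0,"ry":0,"rz":-36,"fingers":1},{"x":-8,"y":245,"z":0,"rx":0,"ry":0,"rz":-42,"fingers":1},{"x":-10,"y":280,"z":0,"rx":0,"ry":0,"rz":-48,"fingers":1},{"x":-10,"y":310,"z":0,"rx":0,"ry":0,"rz":-54,"fingers":1},{"x":-10,"y":330,"z":0,"rx":0,"ry":0,"rz":-56.9,"fingers":1},{"x":-10,"y":330,"z":0,"rx":0,"ry":0,"rz":-56.9,"fingers":1},{"x":-10,"y":330,"z":0,"rx":0,"ry":0,"rz":-56.9,"fingers":1}]}}

```text
clock: 10.62
tcp_pos: [0.5288, 0.2146, 0.183]
orientation: [0.0, 0.996, -0.092, -0.0]
force: [0.1, -0.7, -1.7]
opening: 0.135
finger_force: 58.7
```

Run:
```python
from h import *
s=get_state();print(s["clock"],s["tcp_pos"],s["orientation"],s["joint_pos"])
i=camera_info("wrist");w=read_camera("wrist");a=read_camera("side");b=read_camera("scene")
cv2.imwrite("pics/w5.png",w);cv2.imwrite("pics/side5.png",a);cv2.imwrite("pics/scene5.png",b)
import pickle;pickle.dump(i,open("w5.pkl","wb"))
print(proj("side",(.54,.21,.19)),proj("scene",(.54,.21,.19)))
u,v=map(int,proj("side",(.54,.21,.2)));x,y=map(int,proj("scene",(.54,.21,.19)))
cv2.imwrite("pics/m5.png",np.hstack([cv2.resize(w[100:],(400,238)),np.zeros((238,0,3),np.uint8)])) 
A=cv2.resize(a[max(v-60,0):v+60,u-80:u+80],(400,300),interpolation=cv2.INTER_CUBIC);B=cv2.resize(b[y-60:y+60,x-80:x+80],(400,300),interpolation=cv2.INTER_CUBIC)
cv2.imwrite("pics/m5.png",np.vstack([np.hstack([A,B]),np.hstack([cv2.resize(w,(400,300)),np.zeros((300,400,3),np.uint8)])]))
print(u,v,x,y)
```

```text
10.6167 [0.52876105 0.21456019 0.18300729] [ 4.25180794e-04  9.95776500e-01 -9.18082648e-02 -4.73690540e-04] [ 3.20964751e-01  2.00192799e-01  1.33575083e+00 -3.99001326e-04
  1.60685801e+00  2.07562243e+00]
[333.48641868 133.62218469] [361.68291847 268.90402311]
333 130 361 268
```

View pics/m5.png

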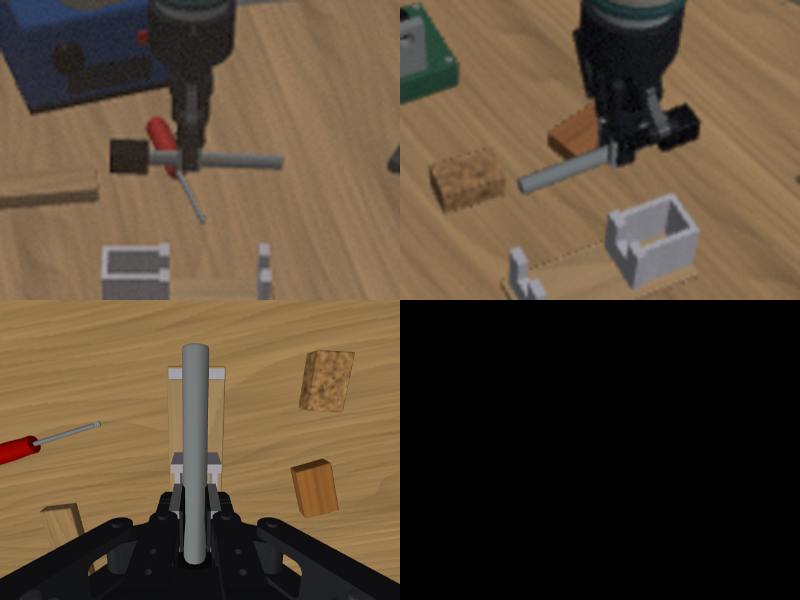

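The views show the pin held by its shank near the head, about level, with the head over the cage end. The tip is at side (366,134) / scene (329,282), and the head at side (297,132). I'll check the offset and tilt numerically.

Run:
```python
from h import *
import pickle;i=pickle.load(open("w5.pkl","rb"))
def tri(L):
    A=np.zeros((3,3));b=np.zeros(3)
    for o,d in L:
        d=d/np.linalg.norm(d);M=np.eye(3)-np.outer(d,d);A+=M;b+=M@o
    return np.linalg.solve(A,b)*1000
tip=tri([ray("side",366.2,134.4),ray("scene",329.4,282.4)]);print("tip",tip)
hd=tri([ray("side",297.2,132.4),ray("scene",400.2,258)]);print("head end ~",hd)
# shank axis in wrist image
h=cv2.cvtColor(cv2.imread("pics/w5.png"),cv2.COLOR_BGR2HSV);m=cv2.inRange(h,(0,0,60),(180,40,175))
ed=[]
for v in(90,150,200,240):
    r=m[v,270:360];x=np.nonzero(r)[0]+270;print(v,x.min(),x.max());
t=np.radians(-10.7);o=np.array([555.2,209.2]);R=np.array([[np.cos(t),-np.sin(t)],[np.sin(t),np.cos(t)]])
z=.192
for z in(.188,.192,.196):
  P=np.array([onz("wrist",312.5,v,z,i)[:2]*1000 for v in(75,200)]);print(z,((P-o)@R).round(1).tolist())
print("tip in rest",((tip[:2]-o)@R).round(1),"headend",((hd[:2]-o)@R).round(1))
```

```text
tip [614.41512848 198.04408463 186.78440547]
head end ~ [456.51872254 232.40583332 189.273834  ]
90 292 333
150 292 332
200 293 331
240 293 330
0.188 [[58.6, 1.0], [18.8, 0.8]]
0.192 [[58.1, 1.0], [19.5, 0.8]]
0.196 [[57.6, 1.0], [20.1, 0.8]]
tip in rest [60.3  0. ] headend [-101.3    4.5]
```

{"name": "jog_arm", "arguments": {"plan": [{"x":2.8,"y":-1.4,"z":0,"rx":-0.2,"ry":-1.2,"rz":0,"fingers":1},{"x":2.8,"y":-1.4,"z":-25,"rx":-0.2,"ry":-1.2,"rz":0,"fingers":1},{"x":2.8,"y":-1.4,"z":-55,"rx":-0.2,"ry":-1.2,"rz":0,"fingers":1},{"x":2.8,"y":-1.4,"z":-75,"rx":-0.2,"ry":-1.2,"rz":0,"fingers":1},{"x":2.8,"y":-1.4,"z":-90,"rx":-0.2,"ry":-1.2,"rz":0,"fingers":1},{"x":2.8,"y":-1.4,"z":-100,"rx":-0.2,"ry":-1.2,"rz":0,"fingers":1},{"x":2.8,"y":-1.4,"z":-107,"rx":-0.2,"ry":-1.2,"rz":0,"fingers":1},{"x":2.8,"y":-1.4,"z":-112,"rx":-0.2,"ry":-1.2,"rz":0,"fingers":1},{"x":2.8,"y":-1.4,"z":-115,"rx":-0.2,"ry":-1.2,"rz":0,"fingers":1},{"x":2.8,"y":-1.4,"z":-115,"rx":-0.2,"ry":-1.2,"rz":0,"fingers":1}]}}

```text
clock: 11.6
tcp_pos: [0.5323, 0.2125, 0.0685]
orientation: [0.001, 0.996, -0.093, 0.011]
force: [0.1, -0.3, -1.1]
opening: 0.133
finger_force: 58.7
```

Run:
```python
from h import *
s=get_state();print(s["clock"],s["tcp_pos"],s["force"])
i=camera_info("wrist");w=read_camera("wrist");cv2.imwrite("pics/w6.png",w)
import pickle;pickle.dump(i,open("w6.pkl","wb"))
h=cv2.cvtColor(w,cv2.COLOR_BGR2HSV)
# horns of +x plate: light grey tops; print brightness row across
t=np.radians(-10.7);o=np.array([555.2,209.2]);R=np.array([[np.cos(t),-np.sin(t)],[np.sin(t),np.cos(t)]])
for y in(-28,-10,-7,7,10,28):
    p=R@[50,y]+o;print(y,proj("wrist",(p[0]/1000,p[1]/1000,.062),i).round(1))
p=R@[50,0]+o;u,v=proj("wrist",(p[0]/1000,p[1]/1000,.062),i)
for dv in(-4,0,4):
    r=h[int(v)+dv,210:420];print(int(v)+dv,[f"{a}:{s_}/{b}" for a,(s_,b) in zip(range(210,420,4),r[::4,1:].tolist())])
```

```text
11.6 [0.5322585  0.21249779 0.06847905] [ 0.10018965 -0.31035307 -1.08279508]
-28 [389.1 118.2]
-10 [338.6 118.2]
-7 [330.1 118.2]
7 [290.8 118.2]
10 [282.4 118.2]
28 [231.9 118.2]
114 ['210:123/143', '214:127/155', '218:125/153', '222:127/151', '226:127/149', '230:127/149', '234:9/163', '238:6/159', '242:8/160', '246:8/158', '250:8/160', '254:9/162', '258:8/160', '262:10/160', '266:10/161', '270:9/162', '274:10/159', '278:9/162', '282:9/164', '286:7/69', '290:9/165', '294:5/108', '298:7/116', '302:11/121', '306:6/120', '310:8/121', '314:9/118', '318:7/111', '322:8/101', '326:6/89', '330:10/77', '334:12/169', '338:7/117', '342:10/161', '346:10/161', '350:8/160', '354:8/159', '358:8/161', '362:9/163', '366:10/159', '370:10/161', '374:10/161', '378:10/161', '382:10/160', '386:10/161', '390:50/157', '394:127/157', '398:127/157', '402:126/158', '406:125/157', '410:125/157', '414:124/156', '418:126/156']
118 ['210:126/150', '214:126/150', '218:128/151', '222:126/150', '226:126/150', '230:127/149', '234:11/164', '238:8/160', '242:6/159', '246:8/158', '250:8/160', '254:9/162', '258:8/160', 
[... 568 characters left out ...]
5/147', '218:128/146', '222:127/144', '226:128/143', '230:125/143', '234:11/165', '238:6/159', '242:8/160', '246:8/158', '250:8/160', '254:9/162', '258:8/160', '262:8/159', '266:8/160', '270:9/162', '274:10/160', '278:11/163', '282:9/163', '286:7/69', '290:9/165', '294:5/108', '298:9/116', '302:9/120', '306:9/120', '310:11/121', '314:9/118', '318:7/110', '322:8/101', '326:6/89', '330:7/77', '334:9/167', '338:4/116', '342:8/160', '346:10/161', '350:10/160', '354:10/160', '358:10/161', '362:9/163', '366:8/158', '370:8/160', '374:8/160', '378:8/160', '382:10/161', '386:10/161', '390:85/159', '394:123/159', '398:125/159', '402:124/160', '406:124/160', '410:126/160', '414:123/159', '418:124/158']
```

The shank (columns 293 to 332) is centred between the horns (232 to 390), within 0.5 mm. Lowering gently.

{"name": "jog_arm", "arguments": {"plan": [{"x":0,"y":0,"z":-4,"rx":0,"ry":0,"rz":0,"fingers":1},{"x":0,"y":0,"z":-8,"rx":0,"ry":0,"rz":0,"fingers":1},{"x":0,"y":0,"z":-12,"rx":0,"ry":0,"rz":0,"fingers":1},{"x":0,"y":0,"z":-16,"rx":0,"ry":0,"rz":0,"fingers":1},{"x":0,"y":0,"z":-20,"rx":0,"ry":0,"rz":0,"fingers":1},{"x":0,"y":0,"z":-23,"rx":0,"ry":0,"rz":0,"fingers":1},{"x":0,"y":0,"z":-25,"rx":0,"ry":0,"rz":0,"fingers":1},{"x":0,"y":0,"z":-25,"rx":0,"ry":0,"rz":0,"fingers":1}]}}

```text
clock: 12.32
tcp_pos: [0.5317, 0.2125, 0.0426]
orientation: [0.001, 0.996, -0.093, 0.01]
force: [1.0, 0.1, -1.0]
opening: 0.133
finger_force: 58.7
```

{"name": "jog_arm", "arguments": {"plan": [{"x":0,"y":0,"z":-1,"rx":0,"ry":0,"rz":0,"fingers":1},{"x":0,"y":0,"z":-2,"rx":0,"ry":0,"rz":0,"fingers":1},{"x":0,"y":0,"z":-2,"rx":0,"ry":0,"rz":0,"fingers":1}]}}

```text
clock: 12.57
tcp_pos: [0.5321, 0.2126, 0.0413]
orientation: [0.001, 0.996, -0.093, 0.011]
force: [1.2, -0.2, -0.8]
opening: 0.136
finger_force: 58.7
```

{"name": "jog_arm", "arguments": {"plan": [{"x":0,"y":0,"z":-1,"rx":0,"ry":0,"rz":0,"fingers":1},{"x":0,"y":0,"z":-2,"rx":0,"ry":0,"rz":0,"fingers":1},{"x":0,"y":0,"z":-2,"rx":0,"ry":0,"rz":0,"fingers":1}]}}

```text
clock: 12.82
tcp_pos: [0.5321, 0.2126, 0.0394]
orientation: [0.001, 0.996, -0.093, 0.011]
force: [-0.5, 0.3, 0.8]
opening: 0.132
finger_force: 58.8
```

Run:
```python
from h import *
s=get_state();print(s["tcp_pos"],s["force"])
a=read_camera("side");cv2.imwrite("pics/side7.png",a)
t=np.radians(-10.7);o=np.array([.5552,.2092]);R=np.array([[np.cos(t),-np.sin(t)],[np.sin(t),np.cos(t)]])
for x,y,z in((62.5,0,.045),(62.5,0,.038),(62.5,0,.052),(55,0,.052)):
    p=R@[x/1000,y/1000]+o;print(x,z,proj("side",(*p,z)).round(1))
h=cv2.cvtColor(a,cv2.COLOR_BGR2HSV)
for v in range(174,194):print(v,h[v,352:374,1].tolist())
```

```text
[0.532141   0.21263185 0.03938956] [-0.48852168  0.34869811  0.81647871]
62.5 0.045 [363.3 179.7]
62.5 0.038 [363.2 181.8]
62.5 0.052 [363.5 177.6]
55 0.052 [360.5 177.6]
174 [104, 99, 105, 93, 43, 15, 12, 9, 47, 106, 101, 104, 104, 102, 101, 105, 103, 103, 100, 101, 104, 102]
175 [102, 100, 104, 91, 33, 20, 20, 11, 49, 104, 103, 105, 106, 100, 100, 103, 106, 105, 101, 102, 99, 101]
176 [92, 96, 110, 95, 41, 17, 17, 20, 65, 108, 106, 106, 102, 97, 101, 104, 100, 100, 99, 101, 105, 103]
177 [40, 45, 54, 45, 11, 7, 4, 10, 19, 44, 52, 59, 99, 103, 101, 103, 103, 101, 100, 103, 101, 99]
178 [5, 7, 7, 5, 7, 6, 8, 5, 7, 0, 7, 21, 87, 104, 101, 100, 101, 99, 101, 105, 103, 99]
179 [11, 5, 11, 10, 13, 10, 8, 10, 8, 8, 5, 21, 86, 100, 100, 100, 103, 103, 101, 99, 101, 103]
180 [18, 15, 17, 15, 5, 12, 10, 11, 8, 6, 12, 36, 91, 101, 98, 103, 100, 103, 104, 99, 101, 101]
181 [14, 17, 24, 13, 18, 12, 11, 8, 7, 8, 14, 46, 97, 104, 101, 105, 101, 100, 99, 103, 102, 105]
182 [59, 56, 62, 50, 19, 12, 12, 8, 14, 13, 58, 76, 97, 101, 105, 104, 103, 102, 99, 101, 104, 102]
183 [92, 93, 88, 76, 3, 21, 13
[... 399 characters left out ...]
, 28, 13, 14, 20, 24, 65, 105, 100, 100, 104, 102, 99, 102, 101, 102, 102, 107, 101]
188 [92, 93, 95, 86, 29, 11, 23, 17, 31, 71, 99, 107, 100, 102, 102, 100, 99, 103, 104, 105, 102, 102]
189 [92, 91, 98, 84, 26, 11, 17, 17, 36, 79, 103, 104, 101, 98, 101, 102, 102, 103, 99, 103, 103, 103]
190 [95, 91, 95, 87, 42, 11, 14, 8, 41, 87, 96, 100, 104, 101, 100, 102, 103, 98, 103, 102, 101, 102]
191 [94, 93, 97, 88, 54, 19, 11, 15, 44, 88, 100, 103, 102, 102, 98, 103, 102, 104, 100, 102, 100, 102]
192 [95, 95, 96, 89, 47, 14, 12, 6, 44, 79, 100, 101, 103, 103, 98, 104, 98, 102, 103, 101, 103, 103]
193 [92, 93, 94, 90, 48, 9, 14, 11, 44, 93, 100, 106, 105, 102, 100, 101, 99, 96, 103, 100, 101, 101]
```

The tip shows at column 363.5, rows 177 to 182. A parked pin should show at column 363.3, rows 177.6 to 181.8, so it is seated, and light contact is felt. I'll lower 1 mm more and release.

{"name": "jog_arm", "arguments": {"plan": [{"x":0,"y":0,"z":-1,"rx":0,"ry":0,"rz":0,"fingers":1},{"x":0,"y":0,"z":-1,"rx":0,"ry":0,"rz":0,"fingers":1},{"x":0,"y":0,"z":-1,"rx":0,"ry":0,"rz":0,"fingers":0.6},{"x":0,"y":0,"z":-1,"rx":0,"ry":0,"rz":0,"fingers":0.4},{"x":0,"y":0,"z":-1,"rx":0,"ry":0,"rz":0,"fingers":0.2},{"x":0,"y":0,"z":-1,"rx":0,"ry":0,"rz":0,"fingers":0},{"x":0,"y":0,"z":-1,"rx":0,"ry":0,"rz":0,"fingers":0},{"x":0,"y":0,"z":-1,"rx":0,"ry":0,"rz":0,"fingers":0}]}}

```text
clock: 13.53
tcp_pos: [0.532, 0.2126, 0.0382]
orientation: [0.001, 0.996, -0.093, 0.011]
force: [-0.4, 0.0, 0.4]
opening: 0.498
finger_force: 0.0
```

{"name": "jog_arm", "arguments": {"plan": [{"x":0,"y":0,"z":10,"rx":0,"ry":0,"rz":0,"fingers":0},{"x":0,"y":0,"z":30,"rx":0,"ry":0,"rz":0,"fingers":0},{"x":0,"y":0,"z":65,"rx":0,"ry":0,"rz":0,"fingers":0},{"x":0,"y":0,"z":100,"rx":0,"ry":0,"rz":0,"fingers":-0.5},{"x":0,"y":0,"z":130,"rx":0,"ry":0,"rz":0,"fingers":-1},{"x":0,"y":0,"z":150,"rx":0.2,"ry":1.2,"rz":0,"fingers":-1},{"x":0,"y":0,"z":160,"rx":0.2,"ry":1.2,"rz":0,"fingers":-1},{"x":0,"y":0,"z":160,"rx":0.2,"ry":1.2,"rz":0,"fingers":-1}]}}

```text
clock: 14.2
tcp_pos: [0.5332, 0.2129, 0.2016]
orientation: [-0.001, 0.996, -0.093, 0.003]
force: [-0.7, 0.3, -0.4]
opening: 1.0
finger_force: 0.0
```

```bash
cat > chk.py <<'E'
from h import *
s=get_state();print(s["clock"],s["tcp_pos"],s["orientation"],s["force"])
a=read_camera("side");h=cv2.cvtColor(a,cv2.COLOR_BGR2HSV)
m=(h[:,:,1]<45)
print("side tip rows",np.nonzero(m[170:190,354])[0]+170,np.nonzero(m[170:190,361])[0]+170,"cols",np.nonzero(m[179,348:375])[0]+348)
# head in cage: dark pixels
d=(h[150:205,290:330,2]<50);ys,xs=np.nonzero(d);print("head dark",len(xs),xs.min()+290 if len(xs) else 0,xs.max()+290 if len(xs) else 0)
b=read_camera("scene");cv2.imwrite("pics/side8.png",a);cv2.imwrite("pics/scene8.png",b)
E
python3 chk.py
```

```text
14.2 [0.53317445 0.21286116 0.20158456] [-0.00100065  0.99563393 -0.09330068  0.00265879] [-0.74865882  0.29613892 -0.36222917]
side tip rows [178 179 180 181] [178 179 180 181 182] cols [348 349 350 351 352 353 354 355 356 357 358 359 360 361 362 363]
head dark 33 300 312
```

The pin is parked: tip at column 363, rows 178 to 182 as expected. Moving over the knob.

{"name": "jog_arm", "arguments": {"plan": [{"x":0,"y":-29,"z":0,"rx":0,"ry":0,"rz":7,"fingers":-1},{"x":1,"y":-58,"z":0,"rx":0,"ry":0,"rz":14,"fingers":-1},{"x":2,"y":-87,"z":0,"rx":0,"ry":0,"rz":21,"fingers":-1},{"x":3,"y":-116,"z":0,"rx":0,"ry":0,"rz":28,"fingers":-1},{"x":4,"y":-145,"z":0,"rx":0,"ry":0,"rz":35,"fingers":-1},{"x":5,"y":-174,"z":0,"rx":0,"ry":0,"rz":42,"fingers":-1},{"x":6,"y":-203,"z":0,"rx":0,"ry":0,"rz":49,"fingers":-1},{"x":7,"y":-232,"z":0,"rx":0,"ry":0,"rz":56,"fingers":-1},{"x":7,"y":-261,"z":0,"rx":0,"ry":0,"rz":63,"fingers":-1},{"x":7,"y":-290,"z":0,"rx":0,"ry":0,"rz":70,"fingers":-1},{"x":7,"y":-319,"z":0,"rx":0,"ry":0,"rz":77,"fingers":-1},{"x":7,"y":-348,"z":0,"rx":0,"ry":0,"rz":84,"fingers":-1}]}}

```text
clock: 15.3
tcp_pos: [0.5379, -0.1365, 0.1957]
orientation: [-0.002, 0.8, 0.599, -0.001]
force: [0.1, 0.6, -0.5]
opening: 1.003
finger_force: 0.0
```

{"name": "jog_arm", "arguments": {"plan": [{"x":0,"y":0,"z":0,"rx":0,"ry":0,"rz":6.5,"fingers":-1},{"x":0,"y":0,"z":0,"rx":0,"ry":0,"rz":6.5,"fingers":-1},{"x":0,"y":0,"z":0,"rx":0,"ry":0,"rz":6.5,"fingers":-1}]}}

```text
clock: 15.55
tcp_pos: [0.5383, -0.1351, 0.1963]
orientation: [-0.001, 0.768, 0.64, -0.001]
force: [-0.1, -0.0, 0.6]
opening: 0.997
finger_force: 0.0
```

{"name": "jog_arm", "arguments": {"plan": [{"x":1,"y":-0.5,"z":-30,"rx":0,"ry":0,"rz":0,"fingers":-1},{"x":1,"y":-0.5,"z":-65,"rx":0,"ry":0,"rz":0,"fingers":-1},{"x":1,"y":-0.5,"z":-95,"rx":0,"ry":0,"rz":0,"fingers":-1},{"x":1,"y":-0.5,"z":-120,"rx":0,"ry":0,"rz":0,"fingers":-1},{"x":1,"y":-0.5,"z":-138,"rx":0,"ry":0,"rz":0,"fingers":-1},{"x":1,"y":-0.5,"z":-147,"rx":0,"ry":0,"rz":0,"fingers":-1},{"x":1,"y":-0.5,"z":-147,"rx":0,"ry":0,"rz":0,"fingers":-1},{"x":1,"y":-0.5,"z":-147,"rx":0,"ry":0,"rz":0,"fingers":-1}]}}

```text
clock: 16.22
tcp_pos: [0.5402, -0.1353, 0.0516]
orientation: [-0.0, 0.767, 0.641, 0.0]
force: [0.3, -0.1, 0.1]
opening: 0.996
finger_force: 0.0
```

{"name": "jog_arm", "arguments": {"plan": [{"x":0,"y":0,"z":0,"rx":0,"ry":0,"rz":0,"fingers":-0.3},{"x":0,"y":0,"z":0,"rx":0,"ry":0,"rz":0,"fingers":0},{"x":0,"y":0,"z":0,"rx":0,"ry":0,"rz":0,"fingers":0.5},{"x":0,"y":0,"z":0,"rx":0,"ry":0,"rz":0,"fingers":1},{"x":0,"y":0,"z":0,"rx":0,"ry":0,"rz":0,"fingers":1},{"x":0,"y":0,"z":0,"rx":0,"ry":0,"rz":0,"fingers":1},{"x":0,"y":0,"z":0,"rx":0,"ry":0,"rz":0,"fingers":1}], "newtons": 60}}

```text
clock: 16.8
tcp_pos: [0.5395, -0.1359, 0.0527]
orientation: [-0.0, 0.767, 0.641, -0.0]
force: [-8.8, 1.1, 8.2]
opening: 0.445
finger_force: 59.9
```

{"name": "jog_arm", "arguments": {"plan": [{"x":0,"y":0,"z":3,"rx":0,"ry":0,"rz":0,"fingers":1},{"x":0,"y":0,"z":7,"rx":0,"ry":0,"rz":0,"fingers":1},{"x":0,"y":0,"z":11,"rx":0,"ry":0,"rz":0,"fingers":1},{"x":0,"y":0,"z":15,"rx":0,"ry":0,"rz":0,"fingers":1},{"x":0,"y":0,"z":18,"rx":0,"ry":0,"rz":0,"fingers":1},{"x":0,"y":0,"z":20,"rx":0,"ry":0,"rz":0,"fingers":1},{"x":0,"y":0,"z":20,"rx":0,"ry":0,"rz":0,"fingers":1}]}}

```text
clock: 17.38
tcp_pos: [0.5395, -0.1358, 0.0716]
orientation: [-0.001, 0.767, 0.641, -0.0]
force: [-6.7, 0.6, -0.6]
opening: 0.443
finger_force: 61.1
```

{"name": "jog_arm", "arguments": {"plan": [{"x":0,"y":0,"z":2,"rx":0,"ry":0,"rz":0,"fingers":1},{"x":0,"y":0,"z":3,"rx":0,"ry":0,"rz":0,"fingers":1},{"x":0,"y":0,"z":3,"rx":0,"ry":0,"rz":0,"fingers":1}]}}

```text
clock: 17.63
tcp_pos: [0.5394, -0.1358, 0.073]
orientation: [-0.001, 0.767, 0.641, -0.001]
force: [-2.0, -1.0, -13.5]
opening: 0.443
finger_force: 63.6
```

The knob is at its upper stop: 20 mm of rise and -13.5 N. Pushing back down.

{"name": "jog_arm", "arguments": {"plan": [{"x":0,"y":0,"z":-4,"rx":0,"ry":0,"rz":0,"fingers":1},{"x":0,"y":0,"z":-8,"rx":0,"ry":0,"rz":0,"fingers":1},{"x":0,"y":0,"z":-12,"rx":0,"ry":0,"rz":0,"fingers":1},{"x":0,"y":0,"z":-16,"rx":0,"ry":0,"rz":0,"fingers":1},{"x":0,"y":0,"z":-20,"rx":0,"ry":0,"rz":0,"fingers":1},{"x":0,"y":0,"z":-23,"rx":0,"ry":0,"rz":0,"fingers":1},{"x":0,"y":0,"z":-25,"rx":0,"ry":0,"rz":0,"fingers":1},{"x":0,"y":0,"z":-25,"rx":0,"ry":0,"rz":0,"fingers":1},{"x":0,"y":0,"z":-25,"rx":0,"ry":0,"rz":0,"fingers":1}]}}

```text
clock: 18.38
tcp_pos: [0.5396, -0.1359, 0.0527]
orientation: [-0.0, 0.767, 0.642, -0.0]
force: [-18.1, 3.7, 16.1]
opening: 0.445
finger_force: 66.5
```

{"name": "jog_arm", "arguments": {"plan": [{"x":0,"y":0,"z":-1,"rx":0,"ry":0,"rz":0,"fingers":1},{"x":0,"y":0,"z":-1,"rx":0,"ry":0,"rz":0,"fingers":-0.2},{"x":0,"y":0,"z":-1,"rx":0,"ry":0,"rz":0,"fingers":-0.6},{"x":0,"y":0,"z":-1,"rx":0,"ry":0,"rz":0,"fingers":-1},{"x":0,"y":0,"z":0,"rx":0,"ry":0,"rz":0,"fingers":-1},{"x":0,"y":0,"z":0,"rx":0,"ry":0,"rz":0,"fingers":-1},{"x":0,"y":0,"z":10,"rx":0,"ry":0,"rz":0,"fingers":-1},{"x":0,"y":0,"z":40,"rx":0,"ry":0,"rz":0,"fingers":-1},{"x":0,"y":0,"z":80,"rx":0,"ry":0,"rz":0,"fingers":-1},{"x":0,"y":0,"z":120,"rx":0,"ry":0,"rz":0,"fingers":-1},{"x":0,"y":0,"z":160,"rx":0,"ry":0,"rz":0,"fingers":-1},{"x":0,"y":0,"z":200,"rx":0,"ry":0,"rz":0,"fingers":-1}]}}

```text
clock: 19.38
tcp_pos: [0.5397, -0.1358, 0.2523]
orientation: [0.001, 0.767, 0.641, 0.0]
force: [0.5, 0.1, 0.7]
opening: 0.998
finger_force: 0.0
```

{"name": "jog_arm", "arguments": {"plan": [{"x":-6,"y":-38,"z":0,"rx":0,"ry":0,"rz":0,"fingers":-1},{"x":-6,"y":-38,"z":0,"rx":0,"ry":0,"rz":0,"fingers":-1},{"x":-6,"y":-38,"z":0,"rx":0,"ry":0,"rz":0,"fingers":-1},{"x":-6,"y":-38,"z":0,"rx":0,"ry":0,"rz":0,"fingers":-1},{"x":-6,"y":-38,"z":0,"rx":0,"ry":0,"rz":0,"fingers":-1}]}}

```text
clock: 19.8
tcp_pos: [0.534, -0.1732, 0.249]
orientation: [-0.0, 0.767, 0.642, -0.0]
force: [0.7, -0.3, -0.0]
opening: 0.998
finger_force: 0.0
```

```bash
python3 chk.py
python3 - <<'E'
from h import *
i=camera_info("wrist");w=read_camera("wrist")
cv2.imwrite("pics/w9.png",w)
# black blob of knob, within box centre region
p0=proj("wrist",(.5395,-.1354,.076),i);print("knob centre expected in",p0,"if out",proj("wrist",(.5395,-.1354,.096),i))
v=cv2.cvtColor(w,cv2.COLOR_BGR2GRAY);x,y=map(int,p0)
m=(v[y-40:y+40,x-40:x+40]<32).astype(np.uint8);n,l,st,c=cv2.connectedComponentsWithStats(m)
k=1+st[1:,4].argmax();print(st[k]+[x-40,y-40,0,0,0],c[k]+[x-40,y-40])
X=np.array([.984,-.177,0])*.02
for z in(.076,.096):print(z,"diameter px",np.linalg.norm(proj("wrist",np.array([.5395,-.1354,z])+X,i)-proj("wrist",np.array([.5395,-.1354,z])-X,i)))
E
```

```text
19.8 [ 0.53399437 -0.17317287  0.24895142] [-4.86179534e-04  7.66923638e-01  6.41738181e-01 -6.61722081e-05] [ 0.74996385 -0.33069594 -0.01293033]
side tip rows [177 178 179 180 181 188 189] [170 171 173 176 183 187] cols [348 349 350 351 352 353 354 355 356 360 363 364 365 366 370]
head dark 44 300 312
knob centre expected in [310.32311638 174.98144712] if out [310.21151191 177.6388685 ]
[ 285  149   51   51 2016] [309.96279762 174.01736111]
0.076 diameter px 51.650256381207186
0.096 diameter px 55.05296412225136
```

The knob reads 51 px across. Expected is 51.7 px pushed in and 55 px out, so it is in. The side view of the pin is blocked by the arm, so I'll back off and recheck the tip.

{"name": "jog_arm", "arguments": {"plan": [{"x":-60,"y":-130,"z":20,"rx":0,"ry":0,"rz":0,"fingers":-1},{"x":-60,"y":-130,"z":20,"rx":0,"ry":0,"rz":0,"fingers":-1},{"x":-60,"y":-130,"z":20,"rx":0,"ry":0,"rz":0,"fingers":-1},{"x":-60,"y":-130,"z":20,"rx":0,"ry":0,"rz":0,"fingers":-1},{"x":-60,"y":-130,"z":20,"rx":0,"ry":0,"rz":0,"fingers":-1},{"x":-60,"y":-130,"z":20,"rx":0,"ry":0,"rz":0,"fingers":-1},{"x":-60,"y":-130,"z":20,"rx":0,"ry":0,"rz":0,"fingers":-1}]}}

```text
clock: 20.53
tcp_pos: [0.4744, -0.303, 0.269]
orientation: [-0.0, 0.767, 0.642, 0.0]
force: [-0.9, 0.4, 0.9]
opening: 1.002
finger_force: 0.0
```

```bash
cp pics/side0.png pics/s0.png; python3 chk.py
python3 - <<'E'
from h import *
def f(p,z,i): return onz("wrist",*p,z,i)*1000
# scene view: differences start->now, away from the arm
a,b=[cv2.cvtColor(cv2.imread(f"pics/{n}.png"),cv2.COLOR_BGR2GRAY) for n in("scene0","scene8")]
d=cv2.threshold(cv2.blur(cv2.absdiff(a,b),(3,3)),25,255,0)[1];d[:, 420:]=d[:, 420:]
n,l,st,c=cv2.connectedComponentsWithStats(d)
print([s.tolist() for s in st[1:] if s[4]>12])
E
```

```text
20.5333 [ 0.47444899 -0.30295367  0.26896909] [-3.63120641e-04  7.66873398e-01  6.41798281e-01  1.63024613e-04] [-0.9463726   0.39873508  0.94145705]
side tip rows [173 175 177 179 180 181 182 183 184 185 186 187 188 189] [170 171 173 174 175 177 178 179 180 181 183 184 185 186 187 188 189] cols [348 349 350 351 352 353 354 355 356 357 360 361 362 363 364 365 366 367
 369 370 371 372 373 374]
head dark 32 324 329
[[223, 0, 189, 45, 5305], [413, 0, 200, 115, 7457], [469, 0, 10, 3, 26], [565, 0, 7, 8, 23], [462, 2, 10, 11, 57], [511, 7, 6, 5, 24], [572, 7, 43, 39, 272], [440, 9, 16, 11, 113], [585, 11, 8, 5, 33], [499, 12, 9, 7, 43], [245, 48, 22, 7, 75], [470, 49, 6, 6, 20], [240, 56, 10, 19, 132], [500, 63, 8, 5, 27], [468, 64, 33, 38, 394], [608, 64, 29, 29, 306], [513, 69, 16, 32, 220], [636, 70, 4, 9, 23], [530, 75, 6, 10, 36], [543, 76, 10, 5, 27], [495, 89, 51, 40, 940], [468, 91, 6, 5, 25], [602, 92, 14, 28, 59], [601, 93, 39, 46, 1029], [275, 94, 5, 14, 50], [241, 104, 3, 12, 25], [488, 104, 10, 16, 75], [494, 111, 15, 21, 168], [429, 114, 19, 43, 553], [445, 114, 56, 44, 971], [502, 139, 35, 11, 151], [498, 155, 9, 6, 32], [460, 159, 50, 40, 1413], [472, 161, 10, 5, 28], [260, 187, 13, 12, 119], [598, 186, 42, 55, 1215], [622, 194, 5, 5, 17], [274, 209, 8, 9, 46], [633, 225, 7, 15, 74], [634, 264, 6, 9, 38], [364, 293, 28, 17, 213], [329, 319, 3, 5, 13]]
```

In the scene view only the arm and the pin have changed, and the bystanders are in place. The knob height from the image is only good to about 6 mm, so I'll settle it by pressing lightly on the knob's top (76 mm up) with shut fingers.

{"name": "jog_arm", "arguments": {"plan": [{"x":66,"y":167.5,"z":-20,"rx":0,"ry":0,"rz":0,"fingers":1},{"x":66,"y":167.5,"z":-20,"rx":0,"ry":0,"rz":0,"fingers":1},{"x":66,"y":167.5,"z":-20,"rx":0,"ry":0,"rz":0,"fingers":1},{"x":66,"y":167.5,"z":-20,"rx":0,"ry":0,"rz":0,"fingers":1},{"x":66,"y":167.5,"z":-20,"rx":0,"ry":0,"rz":0,"fingers":1},{"x":66,"y":167.5,"z":-20,"rx":0,"ry":0,"rz":0,"fingers":1},{"x":66,"y":167.5,"z":-60,"rx":0,"ry":0,"rz":0,"fingers":1},{"x":66,"y":167.5,"z":-100,"rx":0,"ry":0,"rz":0,"fingers":1},{"x":66,"y":167.5,"z":-140,"rx":0,"ry":0,"rz":0,"fingers":1},{"x":66,"y":167.5,"z":-165,"rx":0,"ry":0,"rz":0,"fingers":1},{"x":66,"y":167.5,"z":-180,"rx":0,"ry":0,"rz":0,"fingers":1},{"x":66,"y":167.5,"z":-180,"rx":0,"ry":0,"rz":0,"fingers":1}]}}

```text
clock: 21.63
tcp_pos: [0.5376, -0.1357, 0.0849]
orientation: [-0.003, 0.767, 0.642, -0.002]
force: [-0.2, 0.2, -0.4]
opening: 0.001
finger_force: 0.0
```

{"name": "jog_arm", "arguments": {"plan": [{"x":0,"y":0,"z":-3,"rx":0,"ry":0,"rz":0,"fingers":1},{"x":0,"y":0,"z":-6,"rx":0,"ry":0,"rz":0,"fingers":1},{"x":0,"y":0,"z":-8,"rx":0,"ry":0,"rz":0,"fingers":1},{"x":0,"y":0,"z":-10,"rx":0,"ry":0,"rz":0,"fingers":1},{"x":0,"y":0,"z":-10,"rx":0,"ry":0,"rz":0,"fingers":1},{"x":0,"y":0,"z":-10,"rx":0,"ry":0,"rz":0,"fingers":1}]}}

```text
clock: 22.13
tcp_pos: [0.5402, -0.1365, 0.0798]
orientation: [0.0, 0.767, 0.641, 0.0]
force: [0.0, 0.6, 0.9]
opening: -0.002
finger_force: 0.0
```

{"name": "jog_arm", "arguments": {"plan": [{"x":0,"y":0,"z":-2,"rx":0,"ry":0,"rz":0,"fingers":1},{"x":0,"y":0,"z":-4,"rx":0,"ry":0,"rz":0,"fingers":1},{"x":0,"y":0,"z":-5,"rx":0,"ry":0,"rz":0,"fingers":1},{"x":0,"y":0,"z":-5,"rx":0,"ry":0,"rz":0,"fingers":1},{"x":0,"y":0,"z":-5,"rx":0,"ry":0,"rz":0,"fingers":1}]}}

```text
clock: 22.55
tcp_pos: [0.5404, -0.1365, 0.076]
orientation: [0.001, 0.767, 0.641, 0.0]
force: [-4.5, 1.1, 9.7]
opening: 0.0
finger_force: 4.7
```

At 76.0 mm the knob top resists with 9.7 N, so it is fully in. Retreating.

{"name": "jog_arm", "arguments": {"plan": [{"x":0,"y":0,"z":10,"rx":0,"ry":0,"rz":0,"fingers":1},{"x":0,"y":0,"z":40,"rx":0,"ry":0,"rz":0,"fingers":1},{"x":0,"y":0,"z":80,"rx":0,"ry":0,"rz":0,"fingers":1},{"x":0,"y":0,"z":120,"rx":0,"ry":0,"rz":0,"fingers":1},{"x":0,"y":0,"z":160,"rx":0,"ry":0,"rz":0,"fingers":1},{"x":0,"y":0,"z":170,"rx":0,"ry":0,"rz":0,"fingers":1},{"x":0,"y":0,"z":170,"rx":0,"ry":0,"rz":0,"fingers":1},{"x":0,"y":0,"z":170,"rx":0,"ry":0,"rz":0,"fingers":1}]}}

```text
clock: 23.22
tcp_pos: [0.5401, -0.1365, 0.2445]
orientation: [0.0, 0.767, 0.641, 0.0]
force: [-0.3, -0.2, -0.3]
opening: -0.001
finger_force: 0.0
```

Run:
```python
from cell import *
s=get_state();print(s["tcp_pos"],s["force"],abs(s["dq"]).max());print(finish_job())
```

```text
[ 0.54014343 -0.13645365  0.24450151] [-0.2915679  -0.15725124 -0.28177121] 0.05137659219989825
the job is handed in; nothing more can be done
None
```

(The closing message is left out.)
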